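# Friction-hinge check on two parts boxes

## Robot

A 7-joint arm with a two-finger parallel gripper is mounted at the origin on the work surface; the furniture and walls round the work are solid. World frame = base frame: x ahead of the robot, y to its left, z up, the work surface at z = 0. Lengths are in m, angles in degrees, forces in N, time in s.
With the tool pointing down it reaches from about 0.425 to 0.95 m from the base axis. Payload 4.7 kg.
Tool frame: the origin (TCP) lies midway between the tips of the shut fingers; the grasp point (between the pads) lies grip_point_offset behind it (grip_point_offset is the distance from the TCP to the grasp point, in m); y points along the fingers, x is the direction in which the jaws open and shut, and the axes are right-handed (so a half turn about y gives the same grasp; the last joint's range is limited). The gripper opens to 87 mm and grips with 3 to 60 N. Pads are 19 mm wide; open, the fingers measure 117 mm over their backs; the gripper's body (75 mm by 190 mm) begins 51 mm behind the grasp point.
Start: joints at [70.995, 26.849, -2.785, 87.806, 1.381, 65.374, -4.715], TCP at [0.201, -0.644, 0.223] pointing down, gripper open.
Joint ranges: [-148.3, 148.3], [-19.14, 114.17], [-79.39, 73.82], [5.75, 140.21], [-59.74, 239.74], [12.07, 113.84], [-152.46, 152.46]. Speed limits (degrees/s): [147.25, 147.25, 180, 180, 180, 180, 180].

## Interface

Orientations are given as [roll, pitch, yaw] about the fixed x, y, z axes, in that order (R = Rz(yaw) Ry(pitch) Rx(roll)).
In Python, from rig import * gives the robot as it stands.
- The arm moves only by the tool move_arm, never from a script. Its argument "series" is a list of rows, each a list of 7 numbers: the closure, from -1 (fully open) to 1 (shut), so that 0 is half open, then the shift along the tool's x, y, z in cm, then the turn, a rotation vector about the tool's x, y, z in rad. A call has 1 to 5 rows; each row is the pose to reach, as a shift and turn from the pose measured when the call began, along the tool's axes at that moment; what a row does not reach only later rows make up. A row lasts 1/12 s, in which the tool goes at most 41.7 mm and 7.16 degrees, less where a joint would pass 70% of its speed; a pose out of reach is approached as far as the arm can. A call with a gripper value outside its range is refused whole. The fingers move at their own pace and stop on an object; "force" is the grip in N (left out, the last holds). Time passes only in rows, so rows that repeat a pose let the fingers close. It gives the time, the measured TCP pose, the force and the opening at its end, in the units of the state.
- observe(): the state, without advancing time (a new reading comes with each control period).
- get_image(name): name is "scene" or "top"; returns the picture (400x640x3 uint8, red, green, blue); there is no depth.
- camera_model(name): a dict with "K" (3x3 intrinsics, pixels), "T" (4x4, takes a point from camera to world coordinates). Camera axes: x right, y up, looking along -z (the intrinsics and any distortion apply to the point x, -y, -z); pixel columns grow to the right and rows downward; lengths in m; the calibration is good to about 2 mm. A picture is of the moment at which its call begins. camera_model takes no time and is no camera call.
- sign_off(): hands the job in, once; it reports no verdict.
Trained networks look in the newest picture that a camera, given by its name, has taken for a name from the list of things; names that differ only in an ending like _2 or _b are one class to them, and where a whole thing is asked for, a point or a joint stands for the part that bears it (a point fixed in the world has none). Each returns a list of dicts, best first, with "conf" (0 to 1); they miss things now and then, are a little off and sometimes report something else, mostly with a low value. They report only what shows in the picture. A call takes as long as a camera call.
- look_for(camera, name): "xy" ([column, row] in pixels, amid what is visible of it).
The state is a dict: "time_s": time; "joint_positions": joint angles; "joint_vel": joint speeds; "tau": joint torques, N m; "position": TCP position; "eef_rot": TCP orientation; "force": force on the tool from outside, world axes, zero at the start; "torque": the same for the moment, N m; "finger_gap": opening from 0.0 (shut) to 1.0 (fully open).
Only numpy, scipy, OpenCV 4.12 (cv2) and the standard library are available. Lean on these libraries where they do the work, as an engineer would, in place of code of your own. Each camera call takes 0.05 s, during which the arm holds its last target.

## Task

One of these two red parts boxes has a worn lid hinge. First lift both lids by their pull bars to about 45 degrees and let go of them, so that both stand open by themselves at once; then test each hinge by pressing a fingertip on the yellow dome on its lid with about 8 N for a second, never more than 20 N on a dome. Leave the lid that holds under the push standing open at about 45 degrees, fully shut the one that gives way, and leave the mug and the tape measure where they are.

Things in the scene. Friction and masses are not known exactly. Their poses are not given: they have to be found in the camera images.
- box_a: red parts box fixed to the bench, 140 (x) x 204 (y) x 60 mm high with its lid shut; origin at the centre of its underside; own x points from the front (pull bar side) to the rear (hinge side), y along its width. Looks the same as the other box; its hinge may be the sound or the worn one
- box_b: the other red parts box, same size, axes and look; fixed to the bench. Exactly one of the two hinges is worn
- box_a_lid (a joint): lid angle of box_a in rad: 0 shut, grows as the front edge rises (0.785 = 45 degrees), up to 1.95. Both hinges carry the lid's own weight at any angle. The sound hinge takes about 9 to 10 N at the pull bar to move and does not move under 20 N on its dome at about 45 degrees; the worn one already gives way at about 1 to 3 N on its dome
- box_b_lid (a joint): lid angle of box_b, as for box_a
- box_a_handle (a point): middle of the pull bar on box_a's lid: a round steel bar 10 mm thick, 90 mm long along the box's y, standing 39 mm in front of the lid's front edge (34 mm free gap behind the bar) and 52 mm above the bench when shut; it can be pinched from above across the bar at every lid angle used, and turns between the fingers; this point lies on the bar's centre line, 173 mm from the hinge axis and 4.5 mm above its plane
- box_b_handle (a point): middle of the pull bar on box_b's lid, as for box_a
- box_a_hinge (a point): middle of box_a's hinge axis, which runs along the box's y; 67 mm behind and 48 mm above the box's origin
- box_b_hinge (a point): middle of box_b's hinge axis, as for box_a
- box_a_pad: hard, polished, slippery yellow dome on top of box_a's lid, a half ball of radius 14 mm; origin at the ball's centre, in the lid's top face, 85 mm in front of the hinge axis and 11 mm above it with the lid shut, on the lid's middle line; at every lid angle up to 60 degrees its highest point is 14 mm straight above the origin. z is the lid's outward normal
- box_b_pad: yellow dome on box_b's lid, as for box_a
- mug: white mug, 79 x 110 x 89 mm, loose bystander; origin at the centre of its underside
- tape_measure: yellow tape measure, 31 x 70 x 55 mm, loose bystander; origin at the centre of its underside

How it is judged:
By the outcome, as a careful person would: the job done as asked, in the order asked, and still so for the second after the job is handed in, with the robot touching nothing.
It also fails if it takes over 70 s, if anything falls off the work surface, if the arm or the gripper's body presses on something with over 40 N, if the wrist force passes 120 N, or if a joint passes its speed limit or range.

## Working session

There is one attempt and no reset: what is moved stays moved. The work goes in short steps, Python scripts to look and compute and a tool call to move; the robot and the scene stay as the last step left them, time stands still between calls to the robot, and variables do not carry over. Pictures are saved under pics/ and viewed, and the job is handed in when it is done.

Besides the shell and the picture viewer there is one more tool, called after "Emit:" as a command line: name --pt "numbers of a row" for each row, then --argument value for the rest. move_arm: Moves the arm, as the interface text tells. Its arguments: {"type":"object","properties":{"series":{"type":"array","items":{"type":"array","items":{"type":"number"}}},"force":{"type":"number"}},"required":["series"]}

```bash
mkdir -p pics; ls
python3 - <<'E'
from rig import *
import cv2, numpy as np
print(observe())
for n in ("scene","top"):
    im=get_image(n); cv2.imwrite(f"pics/{n}0.png",im[:,:,::-1])
    m=camera_model(n); print(n,{k:np.round(np.array(v),4).tolist() if not isinstance(v,str) else v for k,v in m.items()})
print(grip_point_offset if 'grip_point_offset' in globals() else [g for g in globals() if not g.startswith('_')])
E
```

```text
pics
{'time_s': 0.0, 'joint_positions': array([70.99507819, 26.89626485, -2.78325745, 87.87406173,  1.38153825,
       65.37319699, -4.71418444]), 'joint_vel': array([-0.0015822 , -0.03760971, -0.01757885,  0.0053441 , -0.08407381,
        0.01241856,  0.05064543]), 'tau': array([ 1.47493305e-03, -5.07975948e+01, -8.03329283e-02, -2.36153251e+01,
       -6.15280098e-02,  3.77684506e-02,  1.53915098e-04]), 'position': array([ 0.20109925, -0.64372592,  0.22150912]), 'eef_rot': array([-90.00510456,   0.10983011, -72.64848397]), 'force': array([-0.20632349,  0.42373018, -0.93896762]), 'torque': array([-0.00679364, -0.00759224,  0.04090543]), 'finger_gap': 0.9984524345914461}
scene {'K': [[516.9613, 0.0, 318.2074], [0.0, 516.9613, 193.015], [0.0, 0.0, 1.0]], 'T': [[-0.8022, 0.3716, -0.4673, -0.2504], [-0.5966, -0.5267, 0.6055, 0.9833], [-0.0211, 0.7645, 0.6442, 1.0965], [0.0, 0.0, 0.0, 1.0]]}
top {'K': [[366.6776, 0.0, 321.1462], [0.0, 366.6776, 204.4056], [0.0, 0.0, 1.0]], 'T': [[-0.019, 0.9882, -0.1522, 0.3975], [-0.9997, -0.0165, 0.0173, 0.0204], [0.0145, 0.1525, 0.9882, 0.9873], [0.0, 0.0, 0.0, 1.0]]}
0.0187
```

View pics/scene0.png

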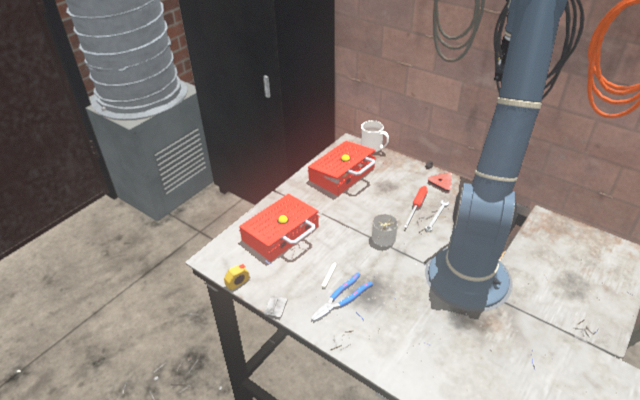

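View pics/top0.png

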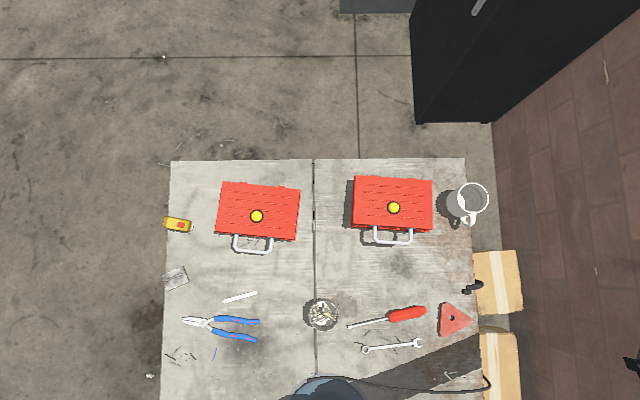

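```bash
cat > h.py <<'E'
import numpy as np, cv2
from rig import *
from scipy.spatial.transform import Rotation as Ro
def proj(n,P):
    m=camera_model(n);T=np.array(m["T"]);K=np.array(m["K"])
    P=np.atleast_2d(P); c=(P-T[:3,3])@T[:3,:3]; c=c*[1,-1,-1]
    u=c@K.T; return u[:,:2]/u[:,2:]
def back(n,uv,z):
    m=camera_model(n);T=np.array(m["T"]);K=np.array(m["K"])
    d=np.linalg.inv(K)@[uv[0],uv[1],1]; d=T[:3,:3]@(d*[1,-1,-1]); o=T[:3,3]
    return o+d*(z-o[2])/d[2]
E
python3 - <<'E'
from h import *
print([k for k in camera_model("top")])
for n in ("scene","top"):
    im=cv2.imread(f"pics/{n}0.png"); hsv=cv2.cvtColor(im,cv2.COLOR_BGR2HSV)
    y=cv2.inRange(hsv,(20,150,120),(35,255,255))
    k,l,s,c=cv2.connectedComponentsWithStats(y)
    for i in range(1,k):
        if s[i,4]>15: print(n,'yel',s[i],c[i],back(n,c[i],0.065))
    r=cv2.inRange(hsv,(0,150,90),(8,255,255))|cv2.inRange(hsv,(172,150,90),(180,255,255))
    k,l,s,c=cv2.connectedComponentsWithStats(r)
    for i in range(1,k):
        if s[i,4]>300: print(n,'red',s[i],c[i])
for nm in ("box_a","box_b","box_a_handle","mug","tape_measure","box_a_pad"):
    for n in ("scene","top"):
        if nm=="box_a": get_image(n)
        print(nm,n,look_for(n,nm))
im=cv2.imread("pics/top0.png")[150:280,150:510]; cv2.imwrite("pics/topz.png",cv2.resize(im,None,fx=2.2,fy=2.2,interpolation=cv2.INTER_CUBIC))
im=cv2.imread("pics/scene0.png")[110:300,190:400]; cv2.imwrite("pics/scenez.png",cv2.resize(im,None,fx=3,fy=3,interpolation=cv2.INTER_CUBIC))
E
```

```text
['K', 'T']
scene yel [342 154   8   7  41] [345.2195122  157.29268293] [ 0.53475375 -0.18847405  0.065     ]
scene yel [278 215  10   8  50] [282.52 219.04] [0.51257813 0.16899586 0.065     ]
scene yel [225 273   8  10  27] [228.07407407 277.62962963] [0.48553912 0.42383907 0.065     ]
scene red [ 309  142   66   52 1340] [339.91865672 166.21343284]
scene red [270 195  41  20 351] [288.98005698 204.5954416 ]
top yel [388 202  11  11  91] [393.21978022 207.08791209] [ 0.52961441 -0.17928777  0.065     ]
top yel [251 211  11  10  88] [256.04545455 215.71590909] [0.51344526 0.16936566 0.065     ]
top yel [162 216  29  16 163] [178.19018405 223.82208589] [0.49629488 0.36412537 0.065     ]
top red [ 351  175   82   57 3911] [391.67143953 202.93275377]
top red [ 215  182   85   59 3897] [257.65922504 210.16217603]
top red [388 306  38  16 381] [406.41207349 313.32545932]
box_a scene [{'xy': [342.8, 165.4], 'conf': 0.7}, {'xy': [280.5, 225.5], 'conf': 0.59}]
box_a top [{'xy': [392.9, 202.2], 'conf': 0.8}, {'xy': [257.9, 211.9], 'conf': 0.76}]
box_b scene [{'xy': [342.8, 165.4], 'conf': 0.7}, {'xy': [280.5, 225.5], 'conf': 0.59}]
box_b top [{'xy': [392.9, 202.2], 'conf': 0.8}, {'xy': [257.9, 211.9], 'conf': 0.76}]
box_a_handle scene [{'xy': [278.4, 222.2], 'conf': 0.8}]
box_a_handle top [{'xy': [259.3, 210.2], 'conf': 0.96}]
mug scene [{'xy': [369.9, 136.5], 'conf': 0.88}]
mug top [{'xy': [467.4, 205.8], 'conf': 0.85}, {'xy': [392.7, 204.1], 'conf': 0.51}]
tape_measure scene [{'xy': [235.0, 278.6], 'conf': 0.87}]
tape_measure top [{'xy': [176.3, 229.5], 'conf': 0.67}, {'xy': [392.4, 202.4], 'conf': 0.62}]
box_a_pad scene [{'xy': [282.0, 219.2], 'conf': 0.66}]
box_a_pad top [{'xy': [259.7, 210.3], 'conf': 0.5}, {'xy': [259.0, 217.6], 'conf': 0.49}, {'xy': [177.1, 228.1], 'conf': 0.46}]
```

View pics/topz.png

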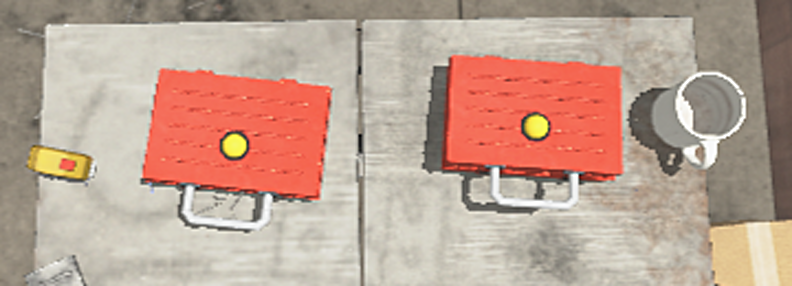

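View pics/scenez.png

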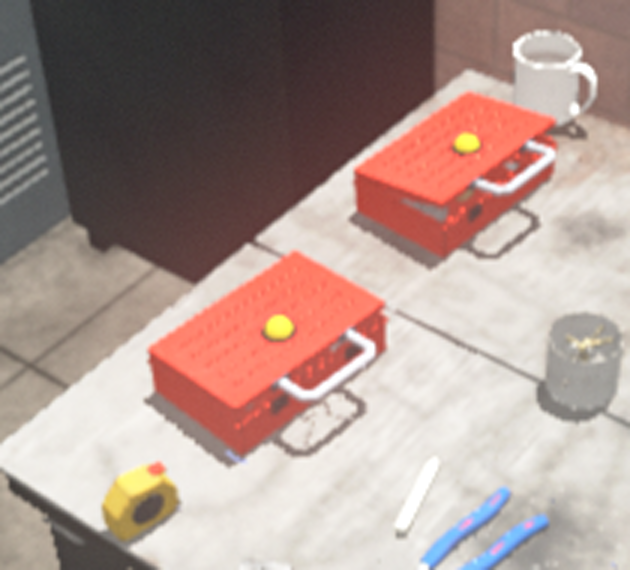

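Run:
```python
from h import *
for f,x0,y0,w,h in (("top",205,170,110,90),("top",340,165,110,90),("scene",235,190,90,75),("scene",300,135,90,75)):
    im=cv2.imread(f"pics/{f}0.png")[y0:y0+h,x0:x0+w]
    im=cv2.resize(im,None,fx=7,fy=7,interpolation=cv2.INTER_CUBIC)
    for i in range(0,w,10): cv2.line(im,(i*7,0),(i*7,4 if i%50 else 12),(0,255,0),1); cv2.putText(im,str(x0+i),(i*7,22),0,.35,(0,255,0),1)
    for i in range(0,h,10): cv2.putText(im,str(y0+i),(0,i*7+4),0,.35,(0,255,0),1)
    cv2.imwrite(f"pics/z_{f}_{x0}.png",im)
```

```text
(no output)
```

View pics/z_top_205.png

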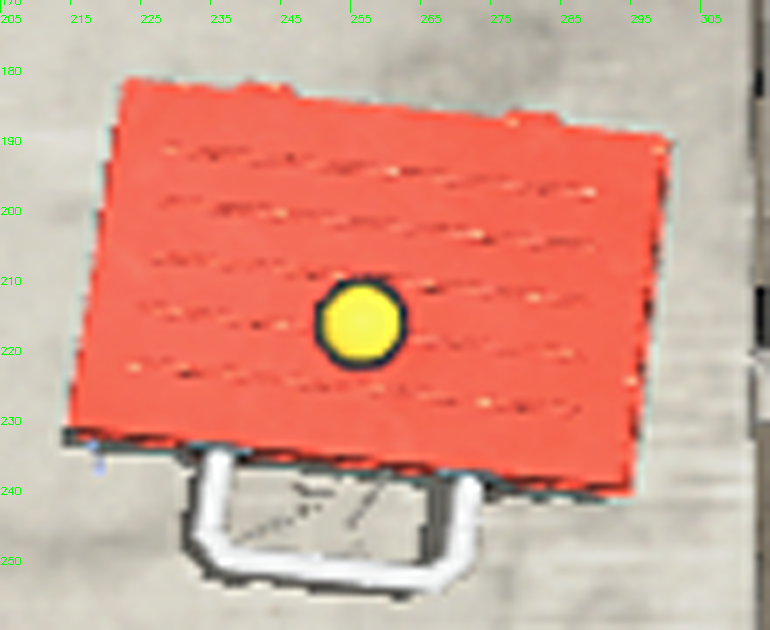

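View pics/z_top_340.png

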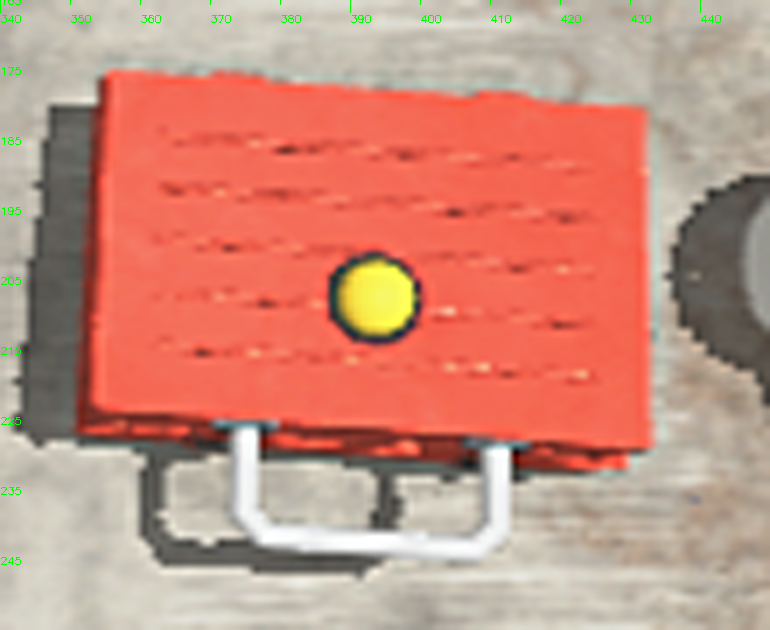

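View pics/z_scene_235.png

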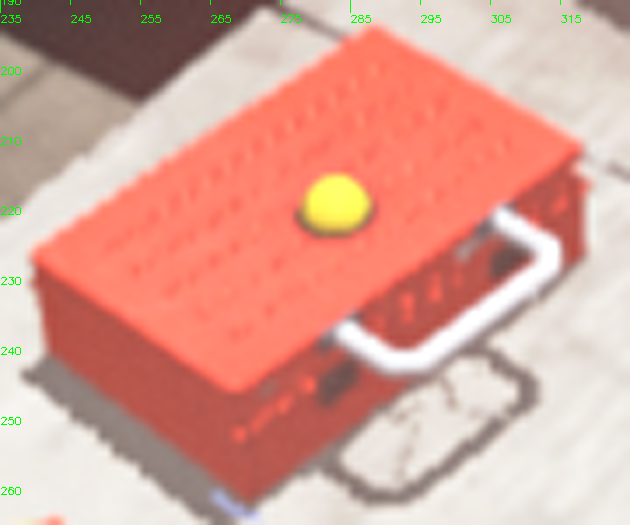

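View pics/z_scene_300.png

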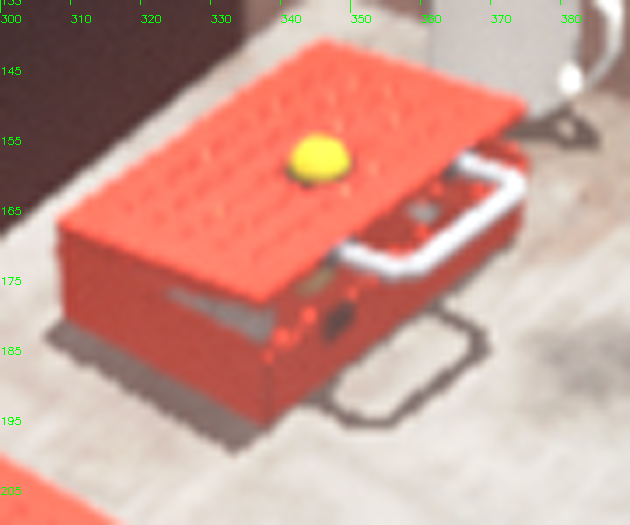

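```bash
cat >> h.py <<'E'
def lidpts(p,P):
    x,y,yaw,th=p[:4]; P=np.atleast_2d(P)
    # lid coords: origin hinge, x rear, rising front edge => rotation about +y by th
    R=Ro.from_euler('y',th).as_matrix(); B=Ro.from_euler('z',yaw).as_matrix()
    return (P@R.T+[0.067,0,0.048])@B.T+[x,y,0]
HN=np.array([-.173,0,.0045]); PD=np.array([-.085,0,.011])
E
cat > fit.py <<'E'
from h import *
from scipy.optimize import least_squares
C=[[.003,.102,.011],[.003,-.102,.011],[-.134,-.102,.011],[-.134,.102,.011],HN]
D={'L':dict(top=[(222.9,181.7),(300.4,189.7),(295.3,239),(215,231.4),(251.9,251.1)],scene=[(239.7,226.7),(288.4,193.7),(318,211.4),(268.6,245.4),(302.7,234.6)]),
'R':dict(top=[(354.7,175.3),(432.4,180.1),(432.9,229.3),(353.1,223.3),(393.3,242.3)],scene=[(308.6,166.4),(346.1,140.7),(375.3,149.7),(337.4,177.6),(365.7,167.6)])}
dome={'L':dict(top=(256.05,215.7),scene=(282.5,219.0)),'R':dict(top=(393.2,207.1),scene=(345.2,157.3))}
for b in D:
    def res(p):
        r=[]
        for n in ('top','scene'):
            r.append((proj(n,lidpts(p,C))-(np.array(D[b][n])-.43))*[1,1])
            r.append((proj(n,lidpts(p,PD)+[0,0,.006])-dome[b][n])*2)
        return np.vstack(r).ravel()
    s=least_squares(res,[.5,.17 if b=='L' else -.18,0,0],loss='soft_l1')
    print(b,s.x[:3],'lid deg',np.degrees(s.x[3]),'yaw',np.degrees(s.x[2])); print(np.round(res(s.x).reshape(-1,2),1).tolist())
    print(' handle',lidpts(s.x,HN),'pad',lidpts(s.x,PD))
E
python3 fit.py
```

```text
L [ 0.52973849  0.16673944 -0.12428444] lid deg 2.0290511934471875 yaw -7.1209738864972225
[[-0.7, -2.7], [0.5, -2.3], [-0.7, 1.2], [-1.3, 0.2], [0.5, 0.5], [-0.0, 0.6], [-2.6, -2.0], [-0.7, -2.1], [1.2, -1.3], [-0.3, 1.1], [1.7, 0.8], [0.1, -1.4]]
 handle [[0.42482184 0.1798465  0.05862245]] pad [[0.51231668 0.16891591 0.06200263]]
R [ 0.54262722 -0.17819293 -0.08805554] lid deg 7.931829232794584 yaw -5.045210868321381
[[-0.2, -2.2], [0.2, -1.5], [0.8, 0.6], [-0.9, 0.9], [-1.0, 0.6], [0.1, 0.7], [-2.7, -0.7], [-1.3, -1.5], [0.5, -0.7], [-0.4, -0.0], [0.9, 0.2], [0.0, -0.7]]
 handle [[ 0.43930516 -0.16907126  0.07633004]] pad [[ 0.52701907 -0.17681498  0.07062432]]
```

```bash
python3 - <<'E'
s=open('fit.py').read()
s=s.replace("proj(n,lidpts(p,C))","proj(n,lidpts(p,C+np.array([[p[4],0,0]]*2+[[0,0,0]]*3)))").replace("0,0],loss","0,0,0],loss").replace("print(b,s.x[:3]","print(b,s.x[[0,1,2,4]]")
open('fit.py','w').write(s)
E
python3 fit.py
```

```text
L [ 0.53127215  0.16670305 -0.11741014 -0.00871935] lid deg 1.1462834274095244 yaw -6.727105756956968
[[-1.4, 0.3], [-0.1, 0.2], [-0.5, 0.5], [-0.9, 0.0], [1.0, 0.0], [0.2, -0.3], [-1.0, -0.6], [0.6, -1.2], [0.8, -1.1], [-0.3, 1.5], [1.5, 1.2], [-0.5, -1.1]]
 handle [[0.42612571 0.17910535 0.05595998]] pad [[0.51363151 0.16878381 0.06069823]]
R [ 0.54438493 -0.17880668 -0.08117064 -0.00786838] lid deg 6.9116045602835205 yaw -4.650735235223593
[[-0.3, 0.2], [0.3, 0.5], [0.9, -0.1], [-0.6, 0.7], [-0.8, 0.2], [0.4, -0.2], [-1.2, -0.1], [-0.1, -1.2], [0.2, -0.4], [-0.3, 0.3], [0.8, 0.6], [-0.4, -0.5]]
 handle [[ 0.44052673 -0.17035788  0.07328576]] pad [[ 0.52837922 -0.17750463  0.06914878]]
```

```bash
cat >> h.py <<'E'
BL=np.array([.5313,.1667,np.radians(-6.7)]); BR=np.array([.5444,-.1788,np.radians(-4.65)])
def hnd(B,deg): return lidpts([*B,np.radians(deg)],HN)[0]
def pad(B,deg): return lidpts([*B,np.radians(deg)],PD)[0]
def cmd(pos,yaw,st=None):
    st=st or observe()
    R0=Ro.from_euler('xyz',st['eef_rot'],degrees=True); R1=Ro.from_euler('xyz',[-90,0,yaw],degrees=True)
    d=R0.inv().apply(np.array(pos)-st['position'])*100
    r=(R0.inv()*R1).as_rotvec()
    print('shift',np.round(d,2).tolist(),'turn',np.round(r,3).tolist(),'rows',round(max(np.linalg.norm(d)/4.17,np.degrees(np.linalg.norm(r))/7.16),1))
def st():
    s=observe(); print('t',round(s['time_s'],2),'pos',np.round(s['position'],4).tolist(),'rpy',np.round(s['eef_rot'],1).tolist(),'F',np.round(s['force'],1).tolist(),'gap',round(s['finger_gap'],3),'q',np.round(s['joint_positions'],0).tolist()); return s
E
python3 - <<'E'
from h import *
st(); h=hnd(BR,7); print(h); cmd(h+[0,0,.13-.0187],-4.65); print(hnd(BL,1))
E
```

```text
t 0.8 pos [0.2013, -0.6443, 0.2226] rpy [-90.0, -0.0, -72.6] F [-0.0, -0.1, 0.1] gap 1.004 q [71.0, 27.0, -3.0, 88.0, 1.0, 65.0, -5.0]
[ 0.44058078 -0.17035571  0.07354985]
shift [-38.1, 3.77, 36.97] turn [0.0, -1.187, 0.0] rows 12.8
[0.42612808 0.17905486 0.05551858]
```

Emit:
move_arm --pt "0.31 -15 0 14.5 0 -0.46 0" --pt "0.31 -15 0 14.5 0 -0.46 0" --pt "0.31 -15 0 14.5 0 -0.46 0" --pt "0.31 -15 0 14.5 0 -0.46 0" --pt "0.31 -15 0 14.5 0 -0.46 0" --force 30

```text
time_s: 1.22
position: [0.2954, -0.4563, 0.2228]
eef_rot: [-90.0, -0.0, -46.1]
force: [0.7, 0.1, -0.3]
finger_gap: 0.703
```

Run:
```python
from h import *
st(); h=hnd(BR,7); cmd(h+[0,0,.13-.0187],-4.65)
```

```text
t 1.22 pos [0.2954, -0.4563, 0.2228] rpy [-90.0, -0.0, -46.1] F [0.7, 0.1, -0.3] gap 0.703 q [63.0, 15.0, -13.0, 105.0, 4.0, 60.0, 3.0]
shift [-10.57, 3.78, 30.28] turn [0.0, -0.724, 0.001] rows 7.7
```

Emit:
move_arm --pt "0.31 -10.57 3.78 30.28 0 -0.724 0" --pt "0.31 -10.57 3.78 30.28 0 -0.724 0" --pt "0.31 -10.57 3.78 30.28 0 -0.724 0" --pt "0.31 -10.57 3.78 30.28 0 -0.724 0" --pt "0.31 -10.57 3.78 30.28 0 -0.724 0"

```text
time_s: 1.63
position: [0.3889, -0.2718, 0.1987]
eef_rot: [-90.1, -0.1, -10.2]
force: [0.5, -0.9, -0.3]
finger_gap: 0.371
```

Run:
```python
from h import *
st(); h=hnd(BR,7); cmd(h+[0,0,.13-.0187],-4.65)
```

```text
t 1.63 pos [0.3889, -0.2718, 0.1987] rpy [-90.1, -0.1, -10.2] F [0.5, -0.9, -0.3] gap 0.371 q [52.0, 11.0, -25.0, 115.0, 6.0, 55.0, 14.0]
shift [3.3, 1.37, 10.9] turn [0.001, -0.096, 0.001] rows 2.8
```

Emit:
move_arm --pt "0.31 3.3 1.37 10.9 0 -0.096 0" --pt "0.31 3.3 1.37 10.9 0 -0.096 0" --pt "0.31 3.3 1.37 10.9 0 -0.096 0" --pt "0.31 3.3 1.37 10.9 0 -0.096 0"

```text
time_s: 1.97
position: [0.4434, -0.1631, 0.1851]
eef_rot: [-89.9, -0.2, -4.0]
force: [0.6, 0.4, -0.3]
finger_gap: 0.35
```

Run:
```python
from h import *
st(); h=hnd(BR,7); cmd(h+[0,0,-.0187],-4.65)
for n in("scene","top"):cv2.imwrite(f"pics/{n}1.png",get_image(n)[:,:,::-1])
a=cv2.imread("pics/scene1.png")[100:260,260:420];b=cv2.imread("pics/top1.png")[150:310,310:470]
cv2.imwrite("pics/m1.png",cv2.resize(np.hstack([a,b]),None,fx=2.5,fy=2.5))
```

```text
t 1.97 pos [0.4434, -0.1631, 0.1851] rpy [-89.9, -0.2, -4.0] F [0.6, 0.4, -0.3] gap 0.35 q [42.0, 13.0, -31.0, 116.0, 8.0, 53.0, 3.0]
shift [-0.28, 13.02, -0.77] turn [-0.002, 0.011, 0.003] rows 3.1
```

View pics/m1.png

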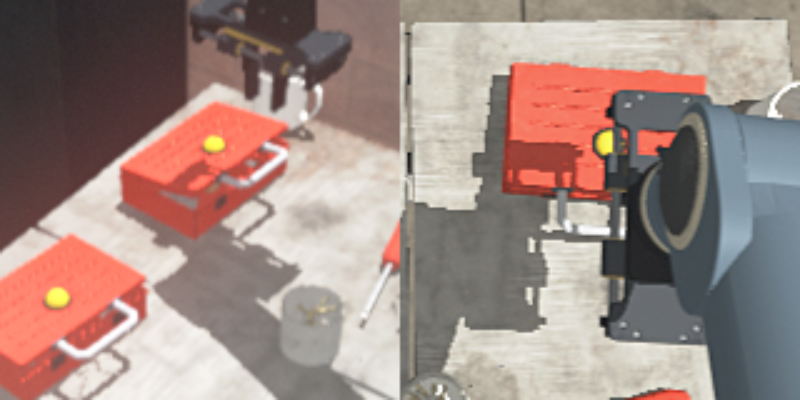

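The wide gripper body lies along the jaw direction, and the open fingers are hovering above the right-hand bar. Next I lower them onto it.

Emit:
move_arm --pt "0.31 -0.28 7 -0.77 0 0.011 0" --pt "0.31 -0.28 7 -0.77 0 0.011 0" --pt "0.31 -0.28 7 -0.77 0 0.011 0" --pt "0.31 -0.28 7 -0.77 0 0.011 0"

```text
time_s: 2.4
position: [0.4365, -0.1778, 0.1144]
eef_rot: [-90.0, 0.1, -5.2]
force: [0.4, 0.3, 0.7]
finger_gap: 0.349
```

Run:
```python
from h import *
st(); h=hnd(BR,7); cmd(h+[0,0,-.0187],-4.65)
for n in("scene","top"):cv2.imwrite(f"pics/{n}2.png",get_image(n)[:,:,::-1])
a=cv2.imread("pics/scene2.png")[100:220,290:410];b=cv2.imread("pics/top2.png")[170:290,330:450]
cv2.imwrite("pics/m2.png",cv2.resize(np.hstack([a,b]),None,fx=3.3,fy=3.3))
```

```text
t 2.4 pos [0.4365, -0.1778, 0.1144] rpy [-90.0, 0.1, -5.2] F [0.4, 0.3, 0.7] gap 0.349 q [41.0, 18.0, -28.0, 120.0, 12.0, 45.0, -0.0]
shift [0.35, 5.95, 0.78] turn [0.001, -0.01, -0.002] rows 1.4
```

View pics/m2.png

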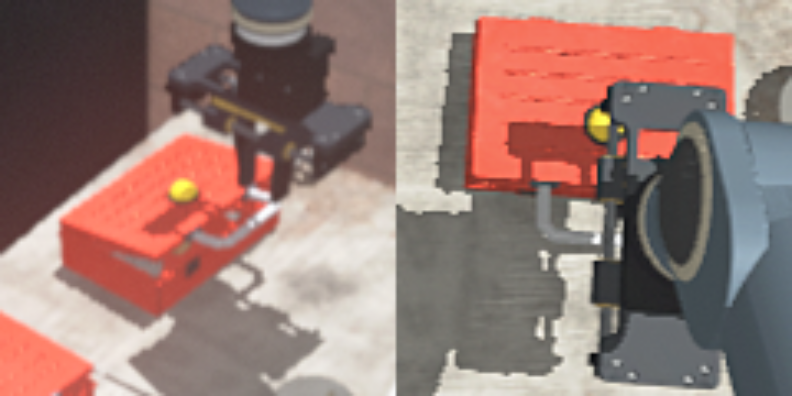

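Emit:
move_arm --pt "0.31 0.35 2.5 0.78 0 -0.01 0" --pt "0.31 0.35 2.5 0.78 0 -0.01 0" --pt "0.31 0.35 2.5 0.78 0 -0.01 0" --pt "0.31 0.35 2.5 0.78 0 -0.01 0"

```text
time_s: 2.83
position: [0.4439, -0.1707, 0.093]
eef_rot: [-90.2, -0.3, -4.6]
force: [-0.3, 0.7, -0.3]
finger_gap: 0.348
```

Run:
```python
from h import *
st(); h=hnd(BR,7); cmd(h+[0,0,-.0187],-4.65)
```

```text
t 2.83 pos [0.4439, -0.1707, 0.093] rpy [-90.2, -0.3, -4.6] F [-0.3, 0.7, -0.3] gap 0.348 q [39.0, 20.0, -28.0, 121.0, 14.0, 42.0, -3.0]
shift [-0.36, 3.81, 0.02] turn [0.003, 0.001, 0.006] rows 0.9
```

Emit:
move_arm --pt "0.31 -0.3 2.0 0 0 0 0" --pt "0.31 -0.3 3.8 0 0 0 0" --pt "0.31 -0.3 3.8 0 0 0 0" --pt "0.31 -0.3 3.8 0 0 0 0"

```text
time_s: 3.17
position: [0.4411, -0.1709, 0.0556]
eef_rot: [-90.2, -0.3, -4.6]
force: [0.4, 0.5, 0.7]
finger_gap: 0.346
```

Run:
```python
from h import *
s=st(); h=hnd(BR,7); cmd(h+[0,0,-.0187],-4.65)
for n in("scene","top"):cv2.imwrite(f"pics/{n}3.png",get_image(n)[:,:,::-1])
st()
a=cv2.imread("pics/scene3.png")[130:210,310:390];b=cv2.imread("pics/top3.png")[190:270,350:430]
cv2.imwrite("pics/m3.png",cv2.resize(np.hstack([a,b]),None,fx=5,fy=5))
```

```text
t 3.17 pos [0.4411, -0.1709, 0.0556] rpy [-90.2, -0.3, -4.6] F [0.4, 0.5, 0.7] gap 0.346 q [37.0, 24.0, -26.0, 123.0, 17.0, 37.0, -5.0]
shift [-0.06, 0.07, 0.05] turn [0.003, 0.001, 0.006] rows 0.1
t 3.27 pos [0.4421, -0.171, 0.0563] rpy [-90.2, -0.5, -4.6] F [0.3, 0.6, 0.1] gap 0.341 q [37.0, 24.0, -26.0, 122.0, 17.0, 37.0, -5.0]
```

View pics/m3.png

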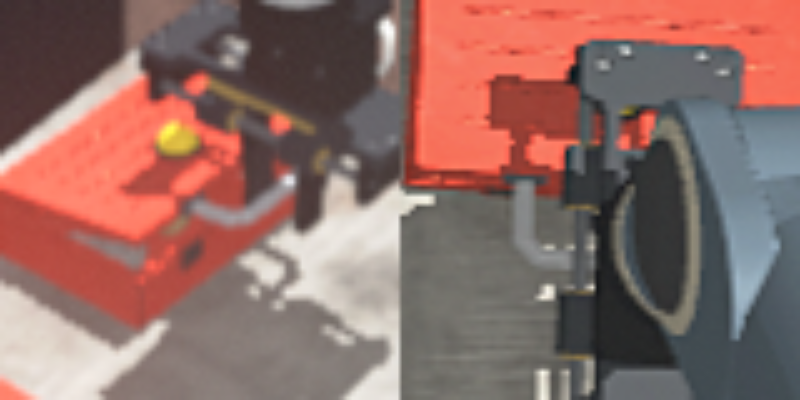

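The bar runs between the two fingers in both views. Closing now.

Emit:
move_arm --pt "1 0 0 0 0 0 0" --pt "1 0 0 0 0 0 0" --pt "1 0 0 0 0 0 0" --pt "1 0 0 0 0 0 0" --pt "1 0 0 0 0 0 0" --force 30

```text
time_s: 3.68
position: [0.4407, -0.171, 0.0561]
eef_rot: [-90.2, -0.3, -4.6]
force: [-2.9, 0.1, 1.1]
finger_gap: 0.1
```

```bash
cat >> h.py <<'E'
def arc(B,d0,degs,yaw,z=0.0):
    # shifts relative to now, in tool axes, for handle arc from d0 to each deg
    s=observe(); R0=Ro.from_euler('xyz',s['eef_rot'],degrees=True)
    for d in degs:
        print(d,np.round(R0.inv().apply(hnd(B,d)-hnd(B,d0))*100,2).tolist())
def ang(B,p=None):
    # lid angle from grip point
    s=observe(); R0=Ro.from_euler('xyz',s['eef_rot'],degrees=True)
    g=s['position']-R0.apply([0,.0187,0]); l=Ro.from_euler('z',-B[2]).apply(g-[*B[:2],0])-[.067,0,.048]
    print('grip',np.round(g,4).tolist(),'r',round(np.hypot(l[0],l[2]),4),'lid deg',round(np.degrees(np.arctan2(l[2],-l[0])-np.arctan2(.0045,.173)),1))
E
python3 - <<'E'
from h import *
st();ang(BR);arc(BR,7,[10,15,20,25,30,35,40,45],0)
E
```

```text
t 3.68 pos [0.4407, -0.171, 0.0561] rpy [-90.2, -0.3, -4.6] F [-2.9, 0.1, 1.1] gap 0.1 q [37.0, 24.0, -26.0, 123.0, 17.0, 37.0, -5.0]
grip [0.4406, -0.1709, 0.0748] r 0.1732 lid deg 7.4
10 [0.16, -0.89, -0.0]
15 [0.53, -2.35, -0.01]
20 [1.03, -3.78, -0.02]
25 [1.65, -5.16, -0.02]
30 [2.39, -6.47, -0.03]
35 [3.24, -7.72, -0.03]
40 [4.2, -8.89, -0.04]
45 [5.25, -9.97, -0.04]
```

Emit:
move_arm --pt "1 0.16 -0.9 0 0 0 0" --pt "1 0.33 -1.65 0 0 0 0" --pt "1 0.53 -2.35 0 0 0 0" --pt "1 0.76 -3.05 0 0 0 0" --pt "1 1.03 -3.78 0 0 0 0"

```text
time_s: 4.1
position: [0.4515, -0.172, 0.0949]
eef_rot: [-90.2, -0.4, -4.6]
force: [3.3, -2.0, -4.3]
finger_gap: 0.103
```

Run:
```python
from h import *
st();ang(BR);arc(BR,20,[25,30,35,40,45,47],0)
```

```text
t 4.1 pos [0.4515, -0.172, 0.0949] rpy [-90.2, -0.4, -4.6] F [3.3, -2.0, -4.3] gap 0.103 q [39.0, 21.0, -28.0, 120.0, 15.0, 42.0, -3.0]
grip [0.4513, -0.1719, 0.1136] r 0.1732 lid deg 20.8
25 [0.62, -1.38, -0.01]
30 [1.36, -2.69, -0.01]
35 [2.21, -3.94, -0.02]
40 [3.17, -5.11, -0.02]
45 [4.23, -6.18, -0.03]
47 [4.68, -6.59, -0.03]
```

Emit:
move_arm --pt "1 0.6 -1.3 0 0 0 0" --pt "1 1.3 -2.6 0 0 0 0" --pt "1 2.2 -3.95 0 0 0 0" --pt "1 3.0 -4.9 0 0 0 0" --pt "1 3.5 -5.5 0 0 0 0"

```text
time_s: 4.52
position: [0.4876, -0.1752, 0.1515]
eef_rot: [-90.3, -0.5, -4.6]
force: [5.1, -3.2, -9.4]
finger_gap: 0.102
```

Run:
```python
from h import *
st();ang(BR);arc(BR,42,[45,46,47],0)
```

```text
t 4.52 pos [0.4876, -0.1752, 0.1515] rpy [-90.3, -0.5, -4.6] F [5.1, -3.2, -9.4] gap 0.102 q [39.0, 19.0, -29.0, 113.0, 12.0, 51.0, -1.0]
grip [0.4874, -0.1751, 0.1702] r 0.1742 lid deg 43.1
45 [0.65, -0.63, -0.0]
46 [0.87, -0.84, -0.0]
47 [1.1, -1.04, -0.01]
```

Emit:
move_arm --pt "1 0.3 -0.3 0 0 0 0" --pt "1 0.45 -0.43 0 0 0 0" --pt "1 0.45 -0.43 0 0 0 0"

```text
time_s: 4.77
position: [0.4919, -0.1756, 0.1559]
eef_rot: [-90.3, -0.5, -4.6]
force: [1.7, -1.9, -2.5]
finger_gap: 0.103
```

Run:
```python
from h import *
st();ang(BR)
```

```text
t 4.77 pos [0.4919, -0.1756, 0.1559] rpy [-90.3, -0.5, -4.6] F [1.7, -1.9, -2.5] gap 0.103 q [39.0, 19.0, -29.0, 112.0, 12.0, 51.0, -1.0]
grip [0.4918, -0.1755, 0.1746] r 0.1742 lid deg 45.1
```

Open the fingers to about 30 mm, then withdraw straight up.

Emit:
move_arm --pt "0.31 0 0 0 0 0 0" --pt "0.31 0 0 0 0 0 0" --pt "0.31 0 0 0 0 0 0" --pt "0.31 0 0 0 0 0 0"

```text
time_s: 5.1
position: [0.4917, -0.1752, 0.1559]
eef_rot: [-90.3, -0.5, -4.6]
force: [0.2, -0.3, 0.9]
finger_gap: 0.305
```

Emit:
move_arm --pt "0.31 0 -2 0 0 0 0" --pt "0.31 0 -5 0 0 0 0" --pt "0.31 0 -8 0 0 0 0" --pt "0.31 0 -9 0 0 0 0" --pt "0.31 0 -9 0 0 0 0"

```text
time_s: 5.52
position: [0.4927, -0.1747, 0.2489]
eef_rot: [-90.4, -0.8, -4.6]
force: [-0.7, -0.4, 0.1]
finger_gap: 0.348
```

Run:
```python
from h import *
st(); h=hnd(BL,1); cmd(h+[0,0,.15-.0187],-6.7)
for n in("scene","top"):cv2.imwrite(f"pics/{n}4.png",get_image(n)[:,:,::-1])
a=cv2.imread("pics/scene4.png")[90:290,210:410];b=cv2.imread("pics/top4.png")[130:330,200:460]
cv2.imwrite("pics/m4.png",cv2.resize(np.hstack([a,b]),None,fx=1.7,fy=1.7))
```

```text
t 5.52 pos [0.4927, -0.1747, 0.2489] rpy [-90.4, -0.8, -4.6] F [-0.7, -0.4, 0.1] gap 0.348 q [41.0, 13.0, -30.0, 106.0, 8.0, 62.0, 3.0]
shift [-9.57, 5.83, 34.77] turn [0.007, 0.036, 0.014] rows 8.8
```

View pics/m4.png

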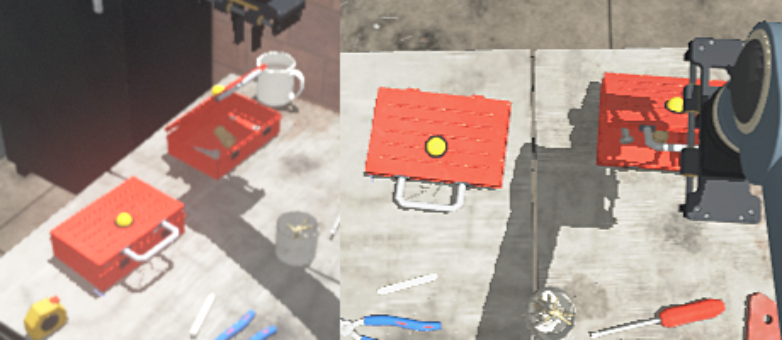

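The right lid stands open at roughly 45°, with the fingers clear above it. On to the left box.

Emit:
move_arm --pt "0.31 -9.6 0 34.8 0 0.036 0" --pt "0.31 -9.6 0 34.8 0 0.036 0" --pt "0.31 -9.6 0 34.8 0 0.036 0" --pt "0.31 -9.6 0 34.8 0 0.036 0" --pt "0.31 -9.6 0 34.8 0 0.036 0"

```text
time_s: 6.03
position: [0.4495, 0.0313, 0.2421]
eef_rot: [-90.3, -0.2, -6.7]
force: [0.8, 0.1, -0.2]
finger_gap: 0.349
```

Run:
```python
from h import *
st(); h=hnd(BL,1); cmd(h+[0,0,.13-.0187],-6.7)
```

```text
t 6.03 pos [0.4495, 0.0313, 0.2421] rpy [-90.3, -0.2, -6.7] F [0.8, 0.1, -0.2] gap 0.349 q [26.0, 7.0, -39.0, 114.0, 6.0, 60.0, -22.0]
shift [-4.08, 7.44, 14.44] turn [0.005, -0.0, 0.004] rows 4.0
```

Emit:
move_arm --pt "0.31 -4 7.4 14.4 0.005 0 0.004" --pt "0.31 -4 7.4 14.4 0.005 0 0.004" --pt "0.31 -4 7.4 14.4 0.005 0 0.004" --pt "0.31 -4 7.4 14.4 0.005 0 0.004" --pt "0.31 -4 7.4 14.4 0.005 0 0.004"

```text
time_s: 6.45
position: [0.4215, 0.1845, 0.1632]
eef_rot: [-89.9, 0.5, -6.0]
force: [0.1, -0.5, 0.6]
finger_gap: 0.345
```

Emit:
move_arm --pt "0.31 0 0 0 0 0 0" --pt "0.31 0 0 0 0 0 0"

```text
time_s: 6.62
position: [0.4194, 0.1845, 0.1614]
eef_rot: [-90.0, 0.8, -5.9]
force: [0.1, -0.1, 0.0]
finger_gap: 0.347
```

Run:
```python
from h import *
st(); h=hnd(BL,.5); print(h);cmd(h+[0,0,-.0187],-6.7)
```

```text
t 6.62 pos [0.4194, 0.1845, 0.1614] rpy [-90.0, 0.8, -5.9] F [0.1, -0.1, 0.0] gap 0.347 q [9.0, 16.0, -44.0, 118.0, 13.0, 52.0, -48.0]
[0.42606945 0.17906175 0.05400952]
shift [0.89, 12.59, -0.47] turn [0.0, 0.014, -0.013] rows 3.0
```

Emit:
move_arm --pt "0.31 0.89 3 -0.47 0 0.014 -0.013" --pt "0.31 0.89 6 -0.47 0 0.014 -0.013" --pt "0.31 0.89 8.5 -0.47 0 0.014 -0.013" --pt "0.31 0.89 8.5 -0.47 0 0.014 -0.013"

```text
time_s: 6.95
position: [0.424, 0.1753, 0.0724]
eef_rot: [-90.3, 0.5, -6.9]
force: [0.0, -0.7, 1.0]
finger_gap: 0.344
```

Run:
```python
from h import *
s=st(); h=hnd(BL,.5); cmd(h+[0,0,-.0187],-6.7)
for n in("scene","top"):cv2.imwrite(f"pics/{n}5.png",get_image(n)[:,:,::-1])
st()
a=cv2.imread("pics/scene5.png")[175:275,240:340];b=cv2.imread("pics/top5.png")[185:285,200:300]
cv2.imwrite("pics/m5.png",cv2.resize(np.hstack([a,b]),None,fx=4,fy=4))
```

```text
t 6.95 pos [0.424, 0.1753, 0.0724] rpy [-90.3, 0.5, -6.9] F [0.0, -0.7, 1.0] gap 0.344 q [4.0, 24.0, -39.0, 123.0, 22.0, 41.0, -56.0]
shift [0.19, 3.7, 0.42] turn [0.006, -0.003, -0.008] rows 0.9
t 7.05 pos [0.4267, 0.1779, 0.0762] rpy [-90.1, 0.1, -6.8] F [-0.2, 1.2, 0.7] gap 0.345 q [4.0, 24.0, -39.0, 122.0, 22.0, 41.0, -56.0]
```

View pics/m5.png

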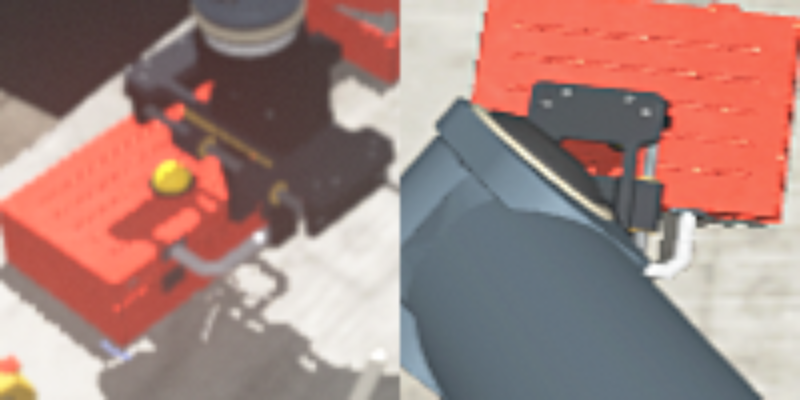

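Emit:
move_arm --pt "0.31 0 2 0.1 0 0 0" --pt "0.31 0 4.0 0.1 0 0 0" --pt "0.31 0 4.0 0.1 0 0 0" --pt "0.31 0 4.0 0.1 0 0 0"

```text
time_s: 7.38
position: [0.4275, 0.1787, 0.0373]
eef_rot: [-90.1, 0.0, -6.8]
force: [-0.1, 0.3, -0.7]
finger_gap: 0.345
```

Run:
```python
from h import *
s=st(); h=hnd(BL,.5); cmd(h+[0,0,-.0187],-6.7)
for n in("scene","top"):cv2.imwrite(f"pics/{n}6.png",get_image(n)[:,:,::-1])
a=cv2.imread("pics/scene6.png")[175:275,240:340];b=cv2.imread("pics/top6.png")[185:285,200:300]
cv2.imwrite("pics/m6.png",cv2.resize(np.hstack([a,b]),None,fx=4,fy=4))
```

```text
t 7.38 pos [0.4275, 0.1787, 0.0373] rpy [-90.1, 0.0, -6.8] F [-0.1, 0.3, -0.7] gap 0.345 q [1.0, 27.0, -36.0, 124.0, 27.0, 37.0, -60.0]
shift [-0.14, 0.2, 0.02] turn [0.001, -0.002, -0.001] rows 0.1
```

View pics/m6.png

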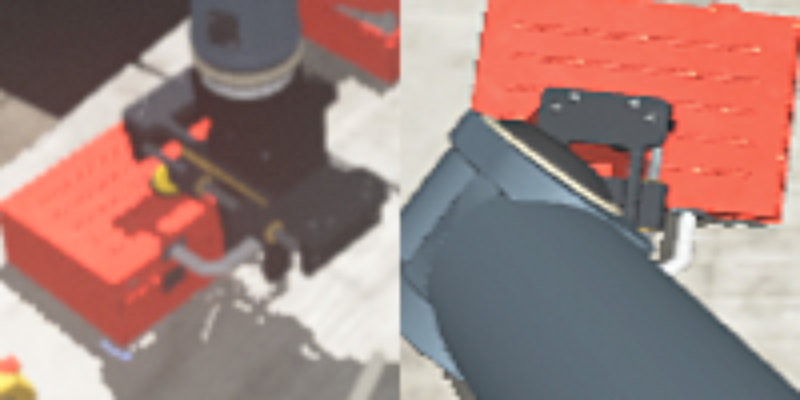

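The bar is between the fingers here too, so I close.

Emit:
move_arm --pt "1 -0.1 0 0 0 0 0" --pt "1 -0.1 0 0 0 0 0" --pt "1 -0.1 0 0 0 0 0" --pt "1 -0.1 0 0 0 0 0" --pt "1 -0.1 0 0 0 0 0" --force 30

```text
time_s: 7.9
position: [0.4256, 0.1796, 0.0382]
eef_rot: [-90.0, 0.0, -6.8]
force: [-4.4, 0.4, 7.4]
finger_gap: 0.096
```

Run:
```python
from h import *
st();ang(BL);arc(BL,0,[3,6,10,14,18,22],0)
```

```text
t 7.9 pos [0.4256, 0.1796, 0.0382] rpy [-90.0, 0.0, -6.8] F [-4.4, 0.4, 7.4] gap 0.096 q [1.0, 27.0, -36.0, 124.0, 26.0, 37.0, -60.0]
grip [0.4256, 0.1796, 0.0569] r 0.1737 lid deg 1.4
3 [0.05, -0.9, -0.0]
6 [0.14, -1.81, -0.0]
10 [0.34, -3.0, -0.0]
14 [0.62, -4.17, -0.0]
18 [0.98, -5.32, -0.0]
22 [1.42, -6.45, -0.0]
```

Emit:
move_arm --pt "1 0.05 -0.9 0 0 0 0" --pt "1 0.14 -1.8 0 0 0 0" --pt "1 0.34 -3.0 0 0 0 0" --pt "1 0.6 -4.1 0 0 0 0" --pt "1 0.85 -4.9 0 0 0 0"

```text
time_s: 8.32
position: [0.4371, 0.1782, 0.0879]
eef_rot: [-89.9, -0.2, -6.9]
force: [12.1, 0.2, -16.4]
finger_gap: 0.098
```

Run:
```python
from h import *
st();ang(BL);arc(BL,18,[23,28,33,38,41,43,45],0)
```

```text
t 8.32 pos [0.4371, 0.1782, 0.0879] rpy [-89.9, -0.2, -6.9] F [12.1, 0.2, -16.4] gap 0.098 q [5.0, 23.0, -39.0, 121.0, 21.0, 43.0, -55.0]
grip [0.4371, 0.1781, 0.1066] r 0.1722 lid deg 18.4
23 [0.57, -1.4, 0.0]
28 [1.26, -2.74, 0.01]
33 [2.07, -4.02, 0.01]
38 [2.98, -5.22, 0.02]
41 [3.58, -5.9, 0.02]
43 [3.99, -6.34, 0.02]
45 [4.43, -6.76, 0.02]
```

Emit:
move_arm --pt "1 0.55 -1.4 0 0 0 0" --pt "1 1.2 -2.75 0 0 0 0" --pt "1 2.0 -4.0 0 0 0 0" --pt "1 2.9 -5.2 0 0 0 0" --pt "1 3.4 -5.8 0 0 0 0"

```text
time_s: 8.73
position: [0.4757, 0.1732, 0.1458]
eef_rot: [-89.6, -0.7, -7.0]
force: [17.2, 4.4, -32.7]
finger_gap: 0.099
```

Run:
```python
from h import *
st();ang(BL);arc(BL,42,[43,45,47],0)
```

```text
t 8.73 pos [0.4757, 0.1732, 0.1458] rpy [-89.6, -0.7, -7.0] F [17.2, 4.4, -32.7] gap 0.099 q [9.0, 21.0, -41.0, 114.0, 18.0, 51.0, -49.0]
grip [0.4755, 0.1731, 0.1645] r 0.1695 lid deg 41.9
43 [0.21, -0.21, 0.0]
45 [0.65, -0.63, 0.01]
47 [1.1, -1.04, 0.01]
```

Emit:
move_arm --pt "1 0.2 0.2 0 0 0 0" --pt "1 0.2 0.2 0 0 0 0"

```text
time_s: 8.9
position: [0.4763, 0.1732, 0.1453]
eef_rot: [-89.7, -0.4, -7.0]
force: [-7.0, -2.1, 11.6]
finger_gap: 0.089
```

Run:
```python
from h import *
st();ang(BL)
for n in("scene","top"):cv2.imwrite(f"pics/{n}7.png",get_image(n)[:,:,::-1])
a=cv2.imread("pics/scene7.png")[140:270,230:360];b=cv2.imread("pics/top7.png")[155:285,200:330]
cv2.imwrite("pics/m7.png",cv2.resize(np.hstack([a,b]),None,fx=3,fy=3))
```

```text
t 8.9 pos [0.4763, 0.1732, 0.1453] rpy [-89.7, -0.4, -7.0] F [-7.0, -2.1, 11.6] gap 0.089 q [9.0, 21.0, -41.0, 114.0, 18.0, 51.0, -49.0]
grip [0.4761, 0.1731, 0.164] r 0.1687 lid deg 41.9
```

View pics/m7.png

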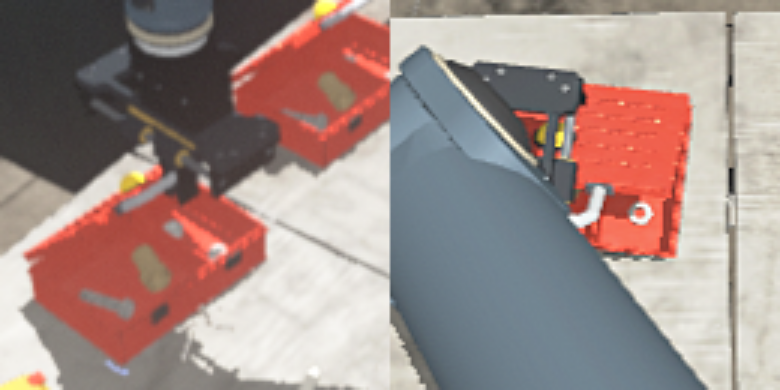

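Emit:
move_arm --pt "1 0.3 -0.35 0 0 0 0" --pt "1 0.6 -0.65 0 0 0 0" --pt "1 0.6 -0.65 0 0 0 0"

```text
time_s: 9.25
position: [0.4817, 0.1725, 0.1509]
eef_rot: [-89.7, -0.4, -7.0]
force: [2.7, 3.2, -11.3]
finger_gap: 0.095
```

Run:
```python
from h import *
st();ang(BL)
```

```text
t 9.25 pos [0.4817, 0.1725, 0.1509] rpy [-89.7, -0.4, -7.0] F [2.7, 3.2, -11.3] gap 0.095 q [9.0, 21.0, -41.0, 113.0, 17.0, 52.0, -48.0]
grip [0.4815, 0.1724, 0.1696] r 0.1688 lid deg 44.6
```

Emit:
move_arm --pt "0.31 0 0 0 0 0 0" --pt "0.31 0 0 0 0 0 0" --pt "0.31 0 0 0 0 0 0" --pt "0.31 0 0 0 0 0 0"

```text
time_s: 9.58
position: [0.482, 0.1725, 0.1516]
eef_rot: [-89.7, -0.5, -7.0]
force: [-0.2, 0.3, -0.4]
finger_gap: 0.295
```

Emit:
move_arm --pt "0.31 0 -2 0 0 0 0" --pt "0.31 0 -5 0 0 0 0" --pt "0.31 0 -8 0 0 0 0" --pt "0.31 0 -9 0 0 0 0" --pt "0.31 0 -9 0 0 0 0"

```text
time_s: 10.0
position: [0.4829, 0.173, 0.2448]
eef_rot: [-89.6, -0.8, -7.0]
force: [0.2, -0.4, -0.5]
finger_gap: 0.346
```

Emit:
move_arm --pt "1 -16 0 0 0 0.5 0" --pt "1 -16 0 0 0 0.5 0" --pt "1 -16 0 0 0 0.5 0" --pt "1 -16 0 0 0 0.5 0" --pt "1 -16 0 0 0 0.5 0"

```text
time_s: 10.42
position: [0.3175, 0.1921, 0.2407]
eef_rot: [-89.6, -0.6, -35.6]
force: [0.4, -0.5, 0.5]
finger_gap: 0.057
```

Run:
```python
from h import *
st()
for n in("scene","top"):cv2.imwrite(f"pics/{n}8.png",get_image(n)[:,:,::-1])
a=cv2.imread("pics/scene8.png")[110:290,210:410];b=cv2.imread("pics/top8.png")[130:310,200:460]
cv2.imwrite("pics/m8.png",cv2.resize(np.hstack([a,b]),None,fx=1.7,fy=1.7))
```

```text
t 10.42 pos [0.3175, 0.1921, 0.2407] rpy [-89.6, -0.6, -35.6] F [0.4, -0.5, 0.5] gap 0.057 q [10.0, -2.0, -46.0, 122.0, -2.0, 59.0, -70.0]
```

View pics/m8.png

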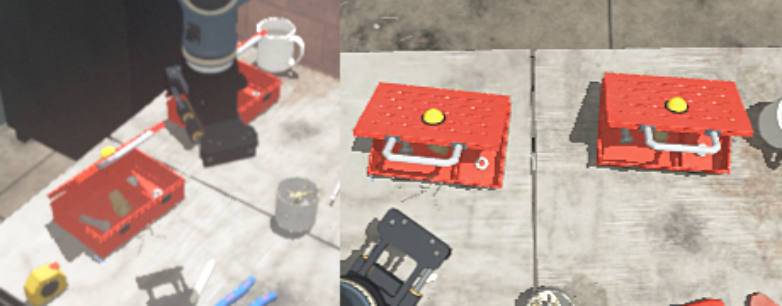

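```bash
cat >> h.py <<'E'
def domes(n,f):
    hsv=cv2.cvtColor(cv2.imread(f),cv2.COLOR_BGR2HSV); y=cv2.inRange(hsv,(20,150,120),(35,255,255))
    k,l,s,c=cv2.connectedComponentsWithStats(y)
    return [(c[i].round(1).tolist(),int(s[i,4])) for i in range(1,k) if s[i,4]>12]
def tri(a,b):
    o=[];A=np.zeros((3,3));v=np.zeros(3)
    for n,p in(("top",a),("scene",b)):
        q=back(n,p,0.1);o0=np.array(camera_model(n)["T"])[:3,3];d=(q-o0)/np.linalg.norm(q-o0);M=np.eye(3)-np.outer(d,d);A+=M;v+=M@o0
    return np.linalg.solve(A,v)
E
python3 - <<'E'
from h import *
for n in("scene","top"):print(n,domes(n,f"pics/{n}8.png"))
print(pad(BL,44),pad(BR,45))
for B in(BL,BR):print([proj(n,pad(B,45)+[0,0,.005]).round(1).tolist() for n in("top","scene")])
s=st(); p=pad(BL,44); cmd([*p[:2],.22],83.3)
E
```

```text
scene [([272.3, 199.4], 21)]
top [([397.7, 191.1], 74), ([254.3, 198.0], 76), ([178.6, 223.8], 152)]
[0.54470518 0.16512525 0.1149587 ] [ 0.5590258  -0.17998961  0.11588225]
[[[254.2, 199.4]], [[273.3, 199.6]]]
[[[397.8, 191.6]], [[337.9, 142.4]]]
t 10.52 pos [0.3231, 0.1919, 0.2418] rpy [-89.3, -0.6, -35.5] F [0.8, 0.1, -0.2] gap 0.021 q [11.0, -2.0, -46.0, 122.0, -1.0, 59.0, -70.0]
shift [19.57, 2.52, 10.66] turn [0.004, -2.074, 0.02] rows 16.6
```

Emit:
move_arm --pt "1 3 0 1 0 -0.55 0" --pt "1 3 0 1 0 -0.55 0" --pt "1 3 0 1 0 -0.55 0" --pt "1 3 0 1 0 -0.55 0" --pt "1 3 0 1 0 -0.55 0"

```text
time_s: 10.93
position: [0.3546, 0.182, 0.2414]
eef_rot: [-89.7, -0.8, -3.8]
force: [0.8, 0.6, 0.2]
finger_gap: 0.005
```

Run:
```python
from h import *
s=st(); p=pad(BL,44); cmd([.549,.168,.22],83.3)
```

```text
t 10.93 pos [0.3546, 0.182, 0.2414] rpy [-89.7, -0.8, -3.8] F [0.8, 0.6, 0.2] gap 0.005 q [12.0, 1.0, -44.0, 120.0, 1.0, 59.0, -37.0]
shift [19.46, 2.41, -0.13] turn [0.006, -1.52, 0.015] rows 12.2
```

Emit:
move_arm --pt "1 10 0 0 0 -1.52 0" --pt "1 10 0 0 0 -1.52 0" --pt "1 10 0 0 0 -1.52 0" --pt "1 10 0 0 0 -1.52 0" --pt "1 10 0 0 0 -1.52 0"

```text
time_s: 11.35
position: [0.4568, 0.1743, 0.2411]
eef_rot: [-90.1, -0.8, 32.0]
force: [-0.5, 0.4, 0.7]
finger_gap: 0.002
```

Run:
```python
from h import *
s=st(); cmd([.549,.168,.22],83.3)
```

```text
t 11.35 pos [0.4568, 0.1743, 0.2411] rpy [-90.1, -0.8, 32.0] F [-0.5, 0.4, 0.7] gap 0.002 q [14.0, 13.0, -46.0, 110.0, 10.0, 61.0, -4.0]
shift [7.45, 2.22, -5.42] turn [0.007, -0.895, 0.012] rows 7.2
```

Emit:
move_arm --pt "1 7.45 0 -5.42 0.007 -0.895 0.012" --pt "1 7.45 0 -5.42 0.007 -0.895 0.012" --pt "1 7.45 0 -5.42 0.007 -0.895 0.012" --pt "1 7.45 0 -5.42 0.007 -0.895 0.012" --pt "1 7.45 0 -5.42 0.007 -0.895 0.012"

```text
time_s: 11.77
position: [0.5509, 0.1663, 0.2397]
eef_rot: [-90.0, -0.3, 67.8]
force: [0.2, 1.1, -0.5]
finger_gap: 0.006
```

Run:
```python
from h import *
s=st(); cmd([.549,.168,.18],83.3)
```

```text
t 11.77 pos [0.5509, 0.1663, 0.2397] rpy [-90.0, -0.3, 67.8] F [0.2, 1.1, -0.5] gap 0.006 q [17.0, 24.0, -50.0, 99.0, 20.0, 67.0, 29.0]
shift [0.06, 5.97, 0.24] turn [0.0, -0.27, 0.004] rows 2.2
```

Emit:
move_arm --pt "1 0 0 0.2 0 -0.27 0.004" --pt "1 0 0 0.2 0 -0.27 0.004" --pt "1 0 0 0.2 0 -0.27 0.004" --pt "1 0 0 0.2 0 -0.27 0.004"

```text
time_s: 12.1
position: [0.5499, 0.1661, 0.2382]
eef_rot: [-89.9, -0.1, 83.1]
force: [-0.1, -0.1, -0.2]
finger_gap: 0.004
```

Emit:
move_arm --pt "1 0 3 0 0 0 0" --pt "1 0 6 0 0 0 0" --pt "1 0 7 0 0 0 0" --pt "1 0 7 0 0 0 0" --pt "1 0 7 0 0 0 0"

```text
time_s: 12.52
position: [0.5501, 0.1664, 0.1684]
eef_rot: [-89.9, -0.1, 83.0]
force: [-0.2, 0.1, 1.3]
finger_gap: 0.005
```

Run:
```python
from h import *
s=st(); cmd([.549,.168,.15],83.3)
for n in("scene","top"):cv2.imwrite(f"pics/{n}9.png",get_image(n)[:,:,::-1])
st()
a=cv2.imread("pics/scene9.png")[150:270,220:340];b=cv2.imread("pics/top9.png")[150:270,190:310]
cv2.imwrite("pics/m9.png",cv2.resize(np.hstack([a,b]),None,fx=3.3,fy=3.3))
```

```text
t 12.52 pos [0.5501, 0.1664, 0.1684] rpy [-89.9, -0.1, 83.0] F [-0.2, 0.1, 1.3] gap 0.005 q [17.0, 29.0, -51.0, 103.0, 26.0, 60.0, 39.0]
shift [0.14, 1.84, 0.12] turn [-0.003, -0.005, 0.001] rows 0.4
t 12.62 pos [0.5508, 0.167, 0.1699] rpy [-90.0, -0.2, 83.1] F [0.3, -0.5, 1.5] gap 0.005 q [17.0, 29.0, -51.0, 103.0, 26.0, 60.0, 39.0]
```

View pics/m9.png

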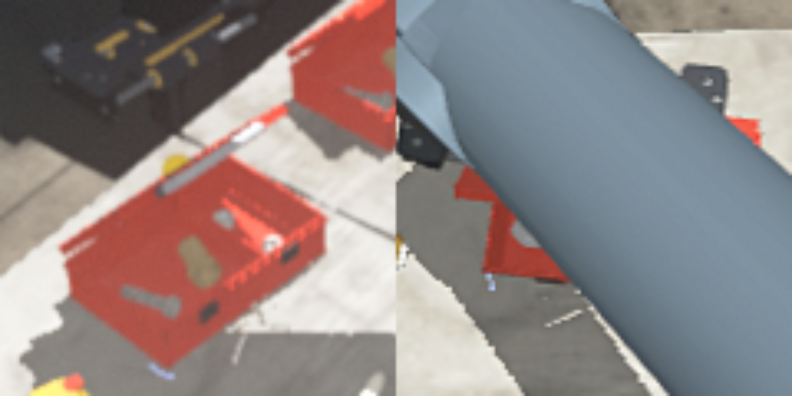

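Emit:
move_arm --pt "1 0 1 0 0 0 0" --pt "1 0 2.2 0 0 0 0" --pt "1 0 2.9 0 0 0 0" --pt "1 0 2.9 0 0 0 0"

```text
time_s: 12.95
position: [0.5497, 0.1662, 0.1389]
eef_rot: [-89.8, -0.1, 83.1]
force: [-0.0, -1.2, 0.3]
finger_gap: 0.005
```

Emit:
move_arm --pt "1 0 0.2 0 0 0 0" --pt "1 0 0.4 0 0 0 0" --pt "1 0 0.6 0 0 0 0"

```text
time_s: 13.2
position: [0.5497, 0.1663, 0.1327]
eef_rot: [-89.8, -0.1, 83.1]
force: [0.2, 1.1, 0.2]
finger_gap: 0.006
```

Run:
```python
from h import *
st()
```

```text
t 13.2 pos [0.5497, 0.1663, 0.1327] rpy [-89.8, -0.1, 83.1] F [0.2, 1.1, 0.2] gap 0.006 q [15.0, 32.0, -50.0, 105.0, 28.0, 57.0, 37.0]
```

Emit:
move_arm --pt "1 0 0.1 0 0 0 0" --pt "1 0 0.2 0 0 0 0" --pt "1 0 0.2 0 0 0 0"

```text
time_s: 13.45
position: [0.5499, 0.1664, 0.1314]
eef_rot: [-89.9, -0.0, 83.1]
force: [-0.4, -1.4, 3.2]
finger_gap: 0.002
```

Emit:
move_arm --pt "1 0 0.1 0 0 0 0" --pt "1 0 0.1 0 0 0 0"

```text
time_s: 13.62
position: [0.5501, 0.1665, 0.1313]
eef_rot: [-89.9, -0.0, 83.1]
force: [-1.9, -0.5, 5.8]
finger_gap: 0.009
```

Emit:
move_arm --pt "1 0 0.14 0 0 0 0" --pt "1 0 0.14 0 0 0 0" --pt "1 0 0.14 0 0 0 0"

```text
time_s: 13.87
position: [0.5504, 0.1667, 0.1312]
eef_rot: [-90.0, 0.0, 83.1]
force: [-1.5, -1.2, 8.0]
finger_gap: 0.007
```

Emit:
move_arm --pt "1 -0.03 0.14 -0.03 0 0 0" --pt "1 -0.03 0.14 -0.03 0 0 0" --pt "1 -0.03 0.14 -0.03 0 0 0" --pt "1 -0.03 0.14 -0.03 0 0 0" --pt "1 -0.03 0.14 -0.03 0 0 0"

```text
time_s: 14.28
position: [0.5509, 0.1668, 0.1311]
eef_rot: [-90.0, 0.0, 83.1]
force: [-2.2, -1.7, 8.9]
finger_gap: 0.01
```

Emit:
move_arm --pt "1 0 0.14 0 0 0 0" --pt "1 0 0.14 0 0 0 0" --pt "1 0 0.14 0 0 0 0" --pt "1 0 0.14 0 0 0 0" --pt "1 0 0.14 0 0 0 0"

```text
time_s: 14.7
position: [0.5512, 0.1671, 0.1312]
eef_rot: [-90.1, 0.0, 83.0]
force: [-2.7, -1.3, 8.7]
finger_gap: 0.002
```

Emit:
move_arm --pt "1 0 0.14 0 0 0 0" --pt "1 0 0.14 0 0 0 0" --pt "1 0 0.14 0 0 0 0"

```text
time_s: 14.95
position: [0.5515, 0.1672, 0.1312]
eef_rot: [-90.2, 0.0, 83.0]
force: [-2.6, -0.7, 8.4]
finger_gap: 0.005
```

The left lid held under about 8–9 N for over a second without moving. Withdrawing and going to the right dome.

Emit:
move_arm --pt "1 0 -2 0 0 0 0" --pt "1 0 -6 0 0 0 0" --pt "1 0 -10 0 0 0 0" --pt "1 0 -10 0 0 0 0"

```text
time_s: 15.28
position: [0.5548, 0.1704, 0.2389]
eef_rot: [-90.9, -0.3, 83.1]
force: [1.2, 1.4, 0.0]
finger_gap: 0.004
```

Run:
```python
from h import *
s=st(); p=pad(BR,45);print(p); cmd([p[0]+.004,p[1]+.003,.235],85.35)
```

```text
t 15.28 pos [0.5548, 0.1704, 0.2389] rpy [-90.9, -0.3, 83.1] F [1.2, 1.4, 0.0] gap 0.004 q [19.0, 25.0, -54.0, 98.0, 22.0, 67.0, 42.0]
[ 0.5590258  -0.17998961  0.11588225]
shift [-34.39, 0.27, -5.02] turn [0.016, -0.04, 0.005] rows 8.3
```

Emit:
move_arm --pt "1 -34.4 0 -5.0 0.016 -0.04 0.005" --pt "1 -34.4 0 -5.0 0.016 -0.04 0.005" --pt "1 -34.4 0 -5.0 0.016 -0.04 0.005" --pt "1 -34.4 0 -5.0 0.016 -0.04 0.005" --pt "1 -34.4 0 -5.0 0.016 -0.04 0.005"

```text
time_s: 15.7
position: [0.5581, -0.0428, 0.2351]
eef_rot: [-90.0, 0.0, 85.4]
force: [1.0, -0.6, 0.4]
finger_gap: 0.005
```

Run:
```python
from h import *
s=st(); p=pad(BR,45); cmd([p[0]+.004,p[1]+.003,.235],85.35)
```

```text
t 15.7 pos [0.5581, -0.0428, 0.2351] rpy [-90.0, 0.0, 85.4] F [1.0, -0.6, 0.4] gap 0.005 q [41.0, 24.0, -53.0, 101.0, 21.0, 66.0, 66.0]
shift [-13.34, 0.02, -1.58] turn [0.001, 0.0, -0.0] rows 3.2
```

Emit:
move_arm --pt "1 -13.3 0 -1.6 0 0 0" --pt "1 -13.3 0 -1.6 0 0 0" --pt "1 -13.3 0 -1.6 0 0 0" --pt "1 -13.3 0 -1.6 0 0 0" --pt "1 -13.3 0 -1.6 0 0 0"

```text
time_s: 16.12
position: [0.5628, -0.1825, 0.2341]
eef_rot: [-90.0, 0.1, 84.8]
force: [0.4, 0.2, -0.2]
finger_gap: 0.004
```

Run:
```python
from h import *
for n in("scene","top"):cv2.imwrite(f"pics/{n}10.png",get_image(n)[:,:,::-1])
s=st(); p=pad(BR,45); cmd([p[0]+.004,p[1]+.003,.165],85.35)
a=cv2.imread("pics/scene10.png")[90:290,210:410];b=cv2.imread("pics/top10.png")[130:330,200:460]
cv2.imwrite("pics/m10.png",cv2.resize(np.hstack([a,b]),None,fx=1.7,fy=1.7))
for n in("scene","top"):print(n,domes(n,f"pics/{n}10.png"))
```

```text
t 16.22 pos [0.5632, -0.1762, 0.2349] rpy [-90.0, -0.1, 85.3] F [-0.0, 0.8, -0.2] gap 0.006 q [51.0, 26.0, -51.0, 97.0, 22.0, 67.0, 79.0]
shift [-0.09, 6.99, 0.02] turn [0.0, -0.0, 0.001] rows 1.7
scene [([337.2, 142.8], 19), ([272.5, 199.4], 22)]
top [([397.7, 191.1], 73), ([254.3, 198.0], 74), ([178.7, 223.9], 151)]
```

View pics/m10.png

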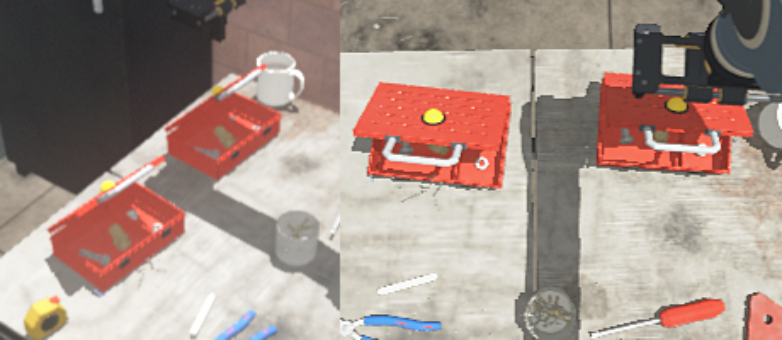

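Both domes are unmoved from before, in both cameras. Descending on the right dome.

Emit:
move_arm --pt "1 0 4 0 0 0 0" --pt "1 0 7 0 0 0 0" --pt "1 0 9 0 0 0 0" --pt "1 0 9.5 0 0 0 0" --pt "1 0 9.5 0 0 0 0"

```text
time_s: 16.63
position: [0.5627, -0.1737, 0.1389]
eef_rot: [-89.9, -0.1, 85.5]
force: [0.3, -0.1, -0.0]
finger_gap: 0.006
```

Emit:
move_arm --pt "1 0 0.2 0 0 0 0" --pt "1 0 0.4 0 0 0 0" --pt "1 0 0.4 0 0 0 0"

```text
time_s: 16.88
position: [0.5635, -0.1731, 0.136]
eef_rot: [-90.0, -0.1, 85.6]
force: [0.4, -0.7, 0.3]
finger_gap: 0.004
```

Run:
```python
from h import *
s=st(); p=pad(BR,45); cmd([p[0]+.004,p[1]+.003,.130],85.35)
```

```text
t 16.88 pos [0.5635, -0.1731, 0.136] rpy [-90.0, -0.1, 85.6] F [0.4, -0.7, 0.3] gap 0.004 q [48.0, 32.0, -48.0, 103.0, 28.0, 57.0, 74.0]
shift [-0.39, 0.6, 0.02] turn [0.0, 0.004, 0.002] rows 0.2
```

Emit:
move_arm --pt "1 -0.2 0.2 0 0 0 0" --pt "1 -0.4 0.35 0 0 0 0" --pt "1 -0.4 0.35 0 0 0 0"

```text
time_s: 17.13
position: [0.5632, -0.178, 0.1326]
eef_rot: [-90.0, -0.1, 85.5]
force: [0.9, -0.4, 0.3]
finger_gap: 0.005
```

Emit:
move_arm --pt "1 0 0.1 0 0 0 0" --pt "1 0 0.2 0 0 0 0" --pt "1 0 0.2 0 0 0 0"

```text
time_s: 17.38
position: [0.563, -0.1781, 0.1304]
eef_rot: [-90.0, -0.1, 85.5]
force: [-0.1, -0.3, -0.1]
finger_gap: 0.005
```

Emit:
move_arm --pt "1 0 0.1 0 0 0 0" --pt "1 0 0.15 0 0 0 0" --pt "1 0 0.15 0 0 0 0"

```text
time_s: 17.63
position: [0.5631, -0.178, 0.1295]
eef_rot: [-90.0, -0.1, 85.5]
force: [-1.5, 0.8, 3.8]
finger_gap: 0.007
```

Emit:
move_arm --pt "1 0 0.14 0 0 0 0" --pt "1 0 0.14 0 0 0 0" --pt "1 0 0.14 0 0 0 0" --pt "1 0 0.14 0 0 0 0"

```text
time_s: 17.97
position: [0.5631, -0.178, 0.1284]
eef_rot: [-90.0, -0.1, 85.5]
force: [-1.4, 0.6, 5.2]
finger_gap: 0.004
```

Emit:
move_arm --pt "1 0 0.14 0 0 0 0" --pt "1 0 0.14 0 0 0 0" --pt "1 0 0.14 0 0 0 0" --pt "1 0 0.14 0 0 0 0"

```text
time_s: 18.3
position: [0.5632, -0.178, 0.1271]
eef_rot: [-90.0, -0.1, 85.5]
force: [-1.6, -0.7, 4.5]
finger_gap: 0.006
```

Run:
```python
from h import *
s=st();R0=Ro.from_euler('xyz',s['eef_rot'],degrees=True)
for d in (45,43,41,38,35,30,25,20,15,10,5,2,0):
    p=pad(BR,d)+[.001,0,.014]; print(d,p.round(4).tolist(),np.round(R0.inv().apply(p-s['position'])*100,2).tolist())
```

```text
t 18.3 pos [0.5632, -0.178, 0.1271] rpy [-90.0, -0.1, 85.5] F [-1.6, -0.7, 4.5] gap 0.006 q [48.0, 33.0, -47.0, 103.0, 28.0, 57.0, 74.0]
45 [0.56, -0.18, 0.1299] [-0.23, -0.28, 0.3]
43 [0.5577, -0.1798, 0.128] [-0.22, -0.09, 0.53]
41 [0.5554, -0.1796, 0.1261] [-0.22, 0.1, 0.76]
38 [0.5522, -0.1794, 0.123] [-0.22, 0.41, 1.08]
35 [0.5491, -0.1791, 0.1198] [-0.22, 0.73, 1.4]
30 [0.5443, -0.1787, 0.114] [-0.22, 1.3, 1.88]
25 [0.54, -0.1784, 0.1079] [-0.22, 1.92, 2.3]
20 [0.5363, -0.1781, 0.1014] [-0.22, 2.57, 2.68]
15 [0.5332, -0.1778, 0.0946] [-0.22, 3.24, 2.99]
10 [0.5307, -0.1776, 0.0876] [-0.22, 3.95, 3.24]
5 [0.5287, -0.1774, 0.0804] [-0.22, 4.67, 3.44]
2 [0.5279, -0.1774, 0.076] [-0.22, 5.11, 3.52]
0 [0.5275, -0.1773, 0.073] [-0.22, 5.41, 3.57]
```

The right lid sinks steadily at about 4–5 N, so its hinge is the worn one. I keep pressing along the dome's arc to shut it.

Emit:
move_arm --pt "1 -0.1 0.1 0.3 0 0 0" --pt "1 -0.2 0.25 0.7 0 0 0" --pt "1 -0.2 0.45 1.0 0 0 0" --pt "1 -0.2 0.65 1.2 0 0 0" --pt "1 -0.2 0.8 1.3 0 0 0"

```text
time_s: 18.72
position: [0.549, -0.179, 0.1186]
eef_rot: [-89.9, -0.0, 85.5]
force: [-1.7, -0.5, 3.1]
finger_gap: 0.005
```

Run:
```python
from h import *
s=st();R0=Ro.from_euler('xyz',s['eef_rot'],degrees=True)
for n in("scene","top"):cv2.imwrite(f"pics/{n}11.png",get_image(n)[:,:,::-1])
for d in (38,35,30,25,20):
    p=pad(BR,d)+[.001,0,.014]; print(d,p.round(4).tolist(),np.round(R0.inv().apply(p-s['position'])*100,2).tolist())
a=cv2.imread("pics/scene11.png")[100:220,280:400];b=cv2.imread("pics/top11.png")[160:280,340:460]
cv2.imwrite("pics/m11.png",cv2.resize(np.hstack([a,b]),None,fx=3.3,fy=3.3))
```

```text
t 18.72 pos [0.549, -0.179, 0.1186] rpy [-89.9, -0.0, 85.5] F [-1.7, -0.5, 3.1] gap 0.005 q [49.0, 32.0, -47.0, 105.0, 28.0, 55.0, 74.0]
38 [0.5522, -0.1794, 0.123] [-0.01, -0.44, -0.32]
35 [0.5491, -0.1791, 0.1198] [-0.0, -0.12, -0.01]
30 [0.5443, -0.1787, 0.114] [-0.0, 0.46, 0.47]
25 [0.54, -0.1784, 0.1079] [-0.0, 1.07, 0.89]
20 [0.5363, -0.1781, 0.1014] [-0.0, 1.72, 1.27]
```

View pics/m11.png

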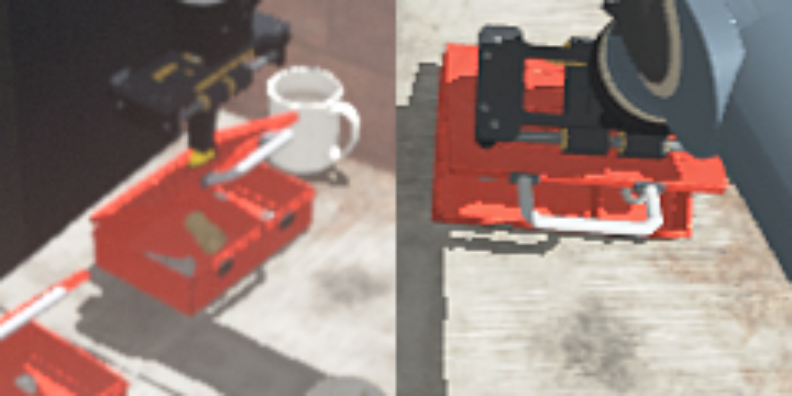

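The fingertip sits squarely on the yellow dome, and the right lid is down to about 34°. Continuing.

Emit:
move_arm --pt "1 0 0.3 0.25 0 0 0" --pt "1 0 0.6 0.47 0 0 0" --pt "1 0 0.95 0.7 0 0 0" --pt "1 0 1.3 0.95 0 0 0" --pt "1 0 1.7 1.2 0 0 0"

```text
time_s: 19.23
position: [0.5368, -0.1781, 0.101]
eef_rot: [-89.9, -0.0, 85.5]
force: [-1.4, 0.9, 1.8]
finger_gap: 0.002
```

Run:
```python
from h import *
s=st();R0=Ro.from_euler('xyz',s['eef_rot'],degrees=True)
for d in (20,15,10,5,2,0):
    p=pad(BR,d)+[.001,0,.014]; print(d,p.round(4).tolist(),np.round(R0.inv().apply(p-s['position'])*100,2).tolist())
```

```text
t 19.23 pos [0.5368, -0.1781, 0.101] rpy [-89.9, -0.0, 85.5] F [-1.4, 0.9, 1.8] gap 0.002 q [49.0, 32.0, -47.0, 108.0, 29.0, 53.0, 74.0]
20 [0.5363, -0.1781, 0.1014] [-0.0, -0.04, 0.05]
15 [0.5332, -0.1778, 0.0946] [-0.0, 0.64, 0.36]
10 [0.5307, -0.1776, 0.0876] [-0.0, 1.35, 0.62]
5 [0.5287, -0.1774, 0.0804] [-0.0, 2.07, 0.81]
2 [0.5279, -0.1774, 0.076] [-0.0, 2.51, 0.89]
0 [0.5275, -0.1773, 0.073] [-0.0, 2.81, 0.94]
```

Emit:
move_arm --pt "1 0 0.4 0.2 0 0 0" --pt "1 0 0.8 0.4 0 0 0" --pt "1 0 1.2 0.55 0 0 0" --pt "1 0 1.6 0.7 0 0 0" --pt "1 0 2.0 0.8 0 0 0"

```text
time_s: 19.65
position: [0.5286, -0.1774, 0.0805]
eef_rot: [-89.9, -0.1, 85.5]
force: [-0.6, 0.8, 2.4]
finger_gap: 0.01
```

Emit:
move_arm --pt "1 0 0.2 0.05 0 0 0" --pt "1 0 0.4 0.1 0 0 0" --pt "1 0 0.4 0.1 0 0 0"

```text
time_s: 19.9
position: [0.5274, -0.1773, 0.076]
eef_rot: [-89.9, -0.1, 85.5]
force: [0.5, 1.1, 1.0]
finger_gap: 0.006
```

Emit:
move_arm --pt "1 0 0.1 0 0 0 0" --pt "1 0 0.2 0 0 0 0" --pt "1 0 0.2 0 0 0 0"

```text
time_s: 20.15
position: [0.5275, -0.1773, 0.0739]
eef_rot: [-89.9, -0.1, 85.5]
force: [-0.2, -0.4, 0.1]
finger_gap: 0.004
```

Emit:
move_arm --pt "1 0 0.1 0 0 0 0" --pt "1 0 0.15 0 0 0 0" --pt "1 0 0.15 0 0 0 0"

```text
time_s: 20.4
position: [0.5277, -0.1773, 0.0731]
eef_rot: [-89.9, -0.0, 85.5]
force: [-2.1, -0.4, 4.7]
finger_gap: 0.002
```

Emit:
move_arm --pt "1 0 0.13 0 0 0 0" --pt "1 0 0.13 0 0 0 0" --pt "1 0 0.13 0 0 0 0" --pt "1 0 0.13 0 0 0 0" --pt "1 0 0.13 0 0 0 0"

```text
time_s: 20.82
position: [0.528, -0.1773, 0.0729]
eef_rot: [-89.9, 0.0, 85.5]
force: [-2.9, 0.3, 9.9]
finger_gap: 0.004
```

Emit:
move_arm --pt "1 0 0.13 0 0 0 0" --pt "1 0 0.13 0 0 0 0" --pt "1 0 0.13 0 0 0 0" --pt "1 0 0.13 0 0 0 0" --pt "1 0 0.13 0 0 0 0"

```text
time_s: 21.23
position: [0.5281, -0.1773, 0.0729]
eef_rot: [-89.9, 0.1, 85.5]
force: [-3.3, 0.4, 10.7]
finger_gap: 0.007
```

Emit:
move_arm --pt "1 0 0.14 0 0 0 0" --pt "1 0 0.14 0 0 0 0" --pt "1 0 0.14 0 0 0 0" --pt "1 0 0.14 0 0 0 0" --pt "1 0 0.14 0 0 0 0"

```text
time_s: 21.65
position: [0.5283, -0.1773, 0.0729]
eef_rot: [-89.9, 0.2, 85.5]
force: [-4.8, 1.1, 11.2]
finger_gap: 0.004
```

It has reached the stop and no longer moves at about 10 N, so the lid is shut. Withdrawing to check.

Emit:
move_arm --pt "1 0 -2 0 0 0 0" --pt "1 0 -6 0 0 0 0" --pt "1 0 -10 0 0 0 0" --pt "1 0 -13 0 0 0 0" --pt "1 0 -15 0 0 0 0"

```text
time_s: 22.07
position: [0.5299, -0.1768, 0.2264]
eef_rot: [-90.2, 0.2, 85.5]
force: [0.5, 0.0, -0.6]
finger_gap: 0.004
```

Emit:
move_arm --pt "1 13 0 14 0 0 0" --pt "1 13 0 14 0 0 0" --pt "1 13 0 14 0 0 0" --pt "1 13 0 14 0 0 0" --pt "1 13 0 14 0 0 0"

```text
time_s: 22.48
position: [0.3973, -0.0331, 0.2246]
eef_rot: [-90.0, 0.3, 85.7]
force: [0.9, 0.5, 1.5]
finger_gap: 0.002
```

Run:
```python
from h import *
s=st()
for n in("scene","top"):cv2.imwrite(f"pics/{n}12.png",get_image(n)[:,:,::-1]);print(n,domes(n,f"pics/{n}12.png"))
for n in("scene","top"):print(n,[proj(n,pad(BR,d)+[0,0,.006]).round(1).tolist() for d in(0,2,4)])
a=cv2.imread("pics/scene12.png")[100:300,200:410];b=cv2.imread("pics/top12.png")[130:330,160:490]
cv2.imwrite("pics/m12.png",cv2.resize(np.hstack([a,b]),None,fx=1.48,fy=1.48))
cv2.imwrite("pics/m12b.png",cv2.resize(cv2.imread("pics/scene12.png")[130:210,295:395],None,fx=7,fy=7,interpolation=cv2.INTER_CUBIC))
```

```text
t 22.48 pos [0.3973, -0.0331, 0.2246] rpy [-90.0, 0.3, 85.7] F [0.9, 0.5, 1.5] gap 0.002 q [59.0, 5.0, -62.0, 120.0, 6.0, 58.0, 79.0]
scene [([345.7, 160.7], 43), ([272.5, 199.4], 22), ([228.3, 279.3], 17)]
top [([254.3, 198.0], 74), ([392.4, 208.6], 85), ([178.7, 223.9], 151)]
scene [[[345.4, 159.7]], [[345.3, 159.0]], [[345.2, 158.2]]]
top [[[392.5, 208.3]], [[392.8, 208.0]], [[393.0, 207.6]]]
```

View pics/m12.png

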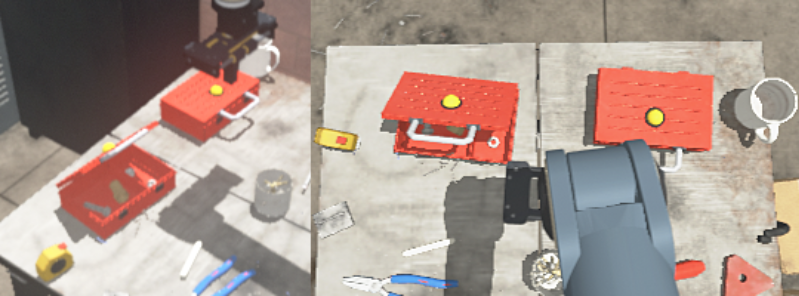

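View pics/m12b.png

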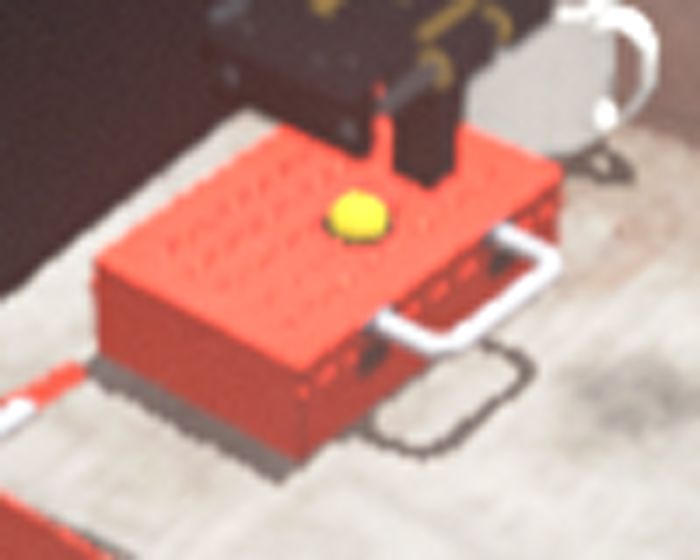

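The right lid is flush with its body. The left dome is at its pre-test pixel (254.3, 198.0), and the tape measure sits at (178.7, 223.9). I compare the mug pixels with the first picture, then hand in.

Run:
```python
from h import *
a=cv2.imread("pics/top0.png").astype(int);b=cv2.imread("pics/top12.png").astype(int)
for nm,(x0,y0,x1,y1) in dict(mug=(445,180,492,228),tape=(160,213,194,236)).items():
    print(nm,np.abs(a-b)[y0:y1,x0:x1].mean().round(2))
    A=cv2.cvtColor(a.astype(np.uint8),6)[y0:y1,x0:x1].astype(np.float32);B=cv2.cvtColor(b.astype(np.uint8),6)[y0:y1,x0:x1].astype(np.float32)
    print(cv2.phaseCorrelate(A,B))
st(); print(sign_off())
```

```text
mug 8.44
((-0.027273850386237086, 0.02958149489714401), 1.0025106428398027)
tape 9.33
((0.016526455806790352, -0.021312049170827407), 0.9796579797510747)
t 22.58 pos [0.3978, -0.0336, 0.2252] rpy [-90.1, 0.5, 85.8] F [0.4, -1.0, -0.4] gap 0.004 q [59.0, 5.0, -62.0, 120.0, 6.0, 58.0, 79.0]
the job is handed in; nothing more can be done
None
```

I handed the job in at 22.6 s: the left lid (sound hinge) stands open at about 45°, and the right one (worn) is shut. I don't know which of the two is called box_a, because the networks gave both the same name.

- **Opening:** I lifted both lids by their bars to about 45° (the right one was already about 7° ajar) and let go. Both then stood open together.
- **Left lid:** it held under 8–9 N on its dome for over a second. The dome was at the same pixel before and after the push.
- **Right lid:** it gave way at about 3–5 N, a little above the stated 1–3 N. I followed the dome down until the lid was shut and pressed there with about 10–11 N for over a second, so its 8 N only came at the stop. The highest dome reading was about 12 N in total.
- **Last checks:** the right lid looks flush with its box in the camera view, and its dome is within about 1 px of the shut position. The mug and the tape measure shifted less than 0.05 px against the first picture. The gripper was clear of everything.
- **Not perfect:** while lifting the left lid I pulled slightly off its arc, and the force at the grip briefly reached about 37 N, so I eased off. My two estimates of the left lid's angle, about 45° from the grip and perhaps 47° from the camera, differ by about 2°.

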